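Roll a soil-core tube into the measuring rest

ROBOT

A 7-joint arm with a two-finger parallel gripper is mounted at the origin on the work surface. World frame = base frame: x ahead of the robot, y to its left, z up, the work surface at z = 0. Lengths are in m, angles in rad, forces in N, time in s.
With the tool pointing down it reaches from about 0.425 to 0.8 m from the base axis. Payload 8.3 kg.
Tool frame: the origin (TCP) lies at the very end of the fingers, on their centre line; the grasp point (between the pads) lies 19 mm behind it; z points along the fingers, y is the line along which they close (so a half turn about z gives the same grasp; the last joint's range is limited). The gripper opens to 85 mm and grips with 20 to 120 N. Pads are 22 mm wide; open, the fingers measure 114 mm over their backs; the gripper's body (76 mm by 85 mm) begins 54 mm behind the grasp point. The pads swing forward as they close: fully open they stand 13 mm farther back than shut.
Start: joints at [1.082, 0.383, 0.016, 1.37, -0.006, 1.388, -0.046], TCP at [0.258, -0.569, 0.231] pointing down, gripper open.
Joint ranges: [-2.95, 2.95], [-0.25, 2.06], [-1.52, 1.56], [0.18, 2.33], [-1.44, 4.58], [0.02, 2.06], [-3.01, 3.01]. Speed limits (rad/s): [2.39, 2.39, 3.01, 3.01, 3.14, 3.14, 3.14].

INTERFACE

Orientations are given as a rotation vector (axis times angle).
In Python, from station import * gives the robot as it stands.
- The arm moves only by the tool carry_out, never from a script. Its argument "series" is a list of rows, each a list of 3 entries, a list of its own where there are three numbers: the turn, a rotation vector about the world's x, y, z each as a share of 5 degrees, from -1 to 1, then the shift along the world's x, y, z each as a share of 0.05 m, from -1 to 1, then the closure, from 0 (fully open) to 1 (shut). In form: [[[rx, ry, rz], [dx, dy, dz], hand], ...]. A call has 1 to 12 rows; each row shifts and turns the commanded pose from where the row before left it; what a row does not reach is not made up. A row lasts 1/10 s, in which the tool goes at most 50 mm and 8.59 degrees, less where a joint would pass 70% of its speed; a pose out of reach is approached as far as the arm can. A call with a number of a shift or a turn outside -1 to 1 is refused whole. A call with a gripper value outside its range is refused whole. The fingers move at their own pace and stop on an object; "squeeze" is the grip in N (left out, the last holds). Time passes only in rows, so rows that do not move let the fingers close. It gives the time, the measured TCP pose, the force, the opening and the grip force at its end, in the units of the state.
- get_obs(): the state, without advancing time (a new reading comes with each control period).
- snapshot(name): name is "scene" or "top"; returns (picture, depth): 480x640x3 uint8, red, green, blue; 480x640 float32, m along the optical axis (not along the pixel's ray), 0 where there is no reading.
- camera_model(name): a dict with "K" (3x3 intrinsics, pixels), "R" (3x3) and "t" (3): a world point X has camera coordinates R X + t. Camera axes: x right, y down, z forward; pixel columns grow to the right and rows downward; lengths in m; the calibration is good to about 2 mm. A picture is of the moment at which its call begins. camera_model takes no time and is no camera call.
- finish_job(): hands the job in; it is judged then, once.
The state is a dict: "t": time; "q": joint angles; "joint_vel": joint speeds; "joint_efforts": joint torques, N m; "ee_pos": TCP position; "eef_rot": TCP orientation; "ft_force": force on the tool from outside, world axes, zero at the start; "moment": the same for the moment, N m; "gripper_width": finger opening in m; "finger_force": force on a finger pad.
Only numpy, scipy, OpenCV 4.12 (cv2) and the standard library are available. Lean on these libraries where they do the work, as an engineer would, in place of code of your own. Each camera call takes 0.05 s, during which the arm holds its last target. There are 200 camera calls.

TASK

Push the steel soil-core tube from the side so that it rolls along the bench, up the little ramp and into the groove of the wooden V-rest. Then push it along the groove until its end is against the end stop, and leave it lying there. Do not pick the tube up at any point, and leave the other things on the bench where they are.

Things in the scene. Friction and masses are not known exactly. Their poses are not given: they have to be found in the camera images.
- tube: Closed, smooth steel cylinder, 40 mm in diameter, 120 mm long, about 0.35 kg, on its side on the bench at the ramp side of the rest, turned up to 0.3 rad from the groove. Rolls easily; may run a few cm ahead when pushed. Origin in its middle on its axis, 20 mm above the bench at the start; x along the cylinder, y and z turn as it rolls (z up at the start).
- rest: Wooden V-rest fixed to the bench, 180 mm long. Origin at bench level under the groove's bottom line, halfway along; x along the groove to the end stop, y across it, away from the ramp. Both groove sides slope 35 deg; the bottom is 2 mm up. Beyond y = +25 mm stands a back board 12 mm thick, 45 mm high. The tube lies in the groove with its axis over y = 0, 26.4 mm up.
- ridge (a point): Middle of the ridge between ramp and groove, at y = -15 mm of the rest, 12.5 mm high. The entry ramp rises straight to it from bench level at y = -67 mm, along all 180 mm of the rest.
- stop_face (a point): On the face of the end stop, at x = +90 mm of the rest, 26 mm up. The stop is an upright board across the groove, 10 mm thick, 45 mm high, from y = -30 to +37 mm. The tube against it has its middle 60 mm before this point (x = +30 mm of the rest).
- open_end (a point): Bottom of the groove at its open end, x = -90 mm of the rest, nearest the robot; nothing closes the groove there.
- pot_a: Lidded white plastic sample pot, 68 mm across, 38 mm high, bystander. Origin at the centre of its underside.
- pot_b: A second pot like pot_a, bystander.
- bowl: Terracotta bowl, 68 mm across, 30 mm high, bystander. Origin at the centre of its underside.
- cup: White paper cup, 74 mm across, 85 mm high, bystander. Origin at the centre of its underside.
- bottle: Glass reagent bottle, 56 mm across, 110 mm high, bystander. Origin at the centre of its underside.
- brush: Small brush lying on the bench, bystander.
There are look-alikes about, which are no part of the job. Leave any blue or yellow look-alike of the tube alone.

How it is judged:
On the way, in this order (a step that is already met when the one before it is completed fails the run):
1. the tube has rolled over, at least a third of a turn, on the open bench (angle between tube's own z axis and vertical above 2 rad and height (world z) of tube below 0.024 m and y of tube in the frame of rest below -0.05 m), for 0.05 s.
2. the tube lies in the groove of the V-rest (y of tube in the frame of rest between -0.004 and 0.004 m and z of tube in the frame of rest between 0.0235 and 0.0295 m and angle between the x axis of tube and the x axis of rest, either way round below 0.05 rad), for 0.2 s.
At the end, for the whole second after the job is handed in: The tube lies at rest in the groove (axis within 4 mm of the groove's middle and 3 mm of its seated height, parallel within 0.05 rad) with its end within 3.5 mm of the end stop (all of step 2 and x of tube in the frame of rest between 0.0265 and 0.0325 m and linear speed of tube below 0.01 m/s); the robot touches nothing.
It fails at once if the tube is lifted (its axis more than 42 mm above the bench; passing over the ridge takes 33 mm) (height (world z) of tube above 0.042 m).
It fails at once if another thing on the bench is moved by more than 20 mm or knocked over (distance of any of pot_a, pot_b, bowl, cup, bottle, brush from where it was at the start of the episode above 0.02 m or angle between any of pot_a, pot_b, bowl, cup, bottle's own z axis and vertical above 0.5 rad).
It also fails if it takes over 54 s, if anything falls off the work surface, if the arm or the gripper's body presses on something with over 40 N, if the wrist force passes 120 N, or if a joint passes its speed limit or range.

## Working session

There is one attempt and no reset: what is moved stays moved. The work goes in short steps, Python scripts to look and compute and a tool call to move; the robot and the scene stay as the last step left them, time stands still between calls to the robot, and variables do not carry over. Pictures are saved under pics/ and viewed, at most 14 in all, crops included, and the job is handed in when it is done.

Besides the shell and the picture viewer there is one more tool, called after "Request:" as name(argument=value, ...), one argument or row to a line, values as JSON. carry_out: Moves the arm, as the interface text tells. Shift numbers are shares of 0.05 m and turn numbers shares of 5 degrees, none past 1 either way. Its arguments: {"type":"object","properties":{"series":{"type":"array"},"squeeze":{"type":"number"}},"required":["series"]}

```bash
mkdir -p pics; cat > h.py <<'E'
from station import *
import numpy as np, cv2
def snap(n,f):
    p,d=snapshot(n); cv2.imwrite(f,p[:,:,::-1]); np.save(f[:-4]+'.npy',d); return p,d
def w(n,d,u,v):
    c=camera_model(n); z=d[int(v),int(u)]
    X=np.linalg.inv(c['K'])@np.array([u,v,1.])*z
    return np.array(c['R']).T@(X-np.array(c['t']))
E
python3 - <<'E'
from h import *
snap('top','pics/t1.png');snap('scene','pics/s1.png')
o=get_obs();print(o)
E
```

```text
{'t': 0.1, 'q': array([ 1.08208588,  0.3841743 ,  0.016379  ,  1.37105132, -0.00631567,
        1.3881679 , -0.04650024]), 'joint_vel': array([ 0.00027136, -0.00201995, -0.00012355, -0.00176078,  0.00307501,
        0.00027539,  0.0007439 ]), 'joint_efforts': array([ 3.78490426e-03, -6.29129720e+01,  8.47973898e-01, -3.72755134e+01,
        1.68916566e-02,  1.05151272e-02,  6.29642318e-05]), 'ee_pos': array([ 0.25801609, -0.56876843,  0.23036524]), 'eef_rot': array([-3.06896878e+00, -6.63545344e-01,  5.98719307e-04]), 'ft_force': array([-0.03530048,  0.38725695, -0.33662808]), 'moment': array([-0.00664724, -0.00407629, -0.0089587 ]), 'finger_force': 0.0, 'gripper_width': 0.08544438291413894}
```

View pics/t1.png

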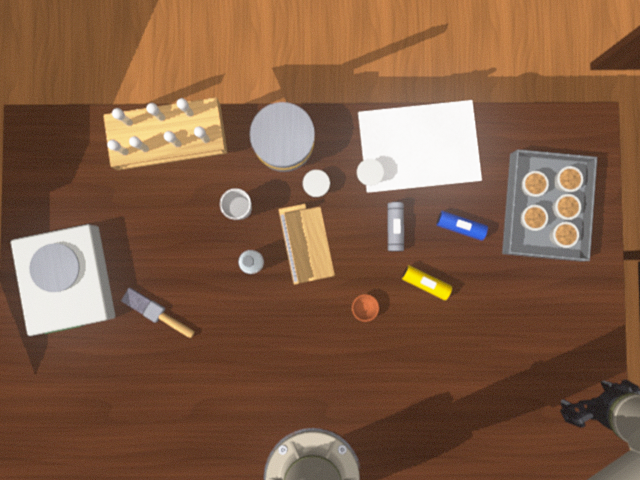

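View pics/s1.png

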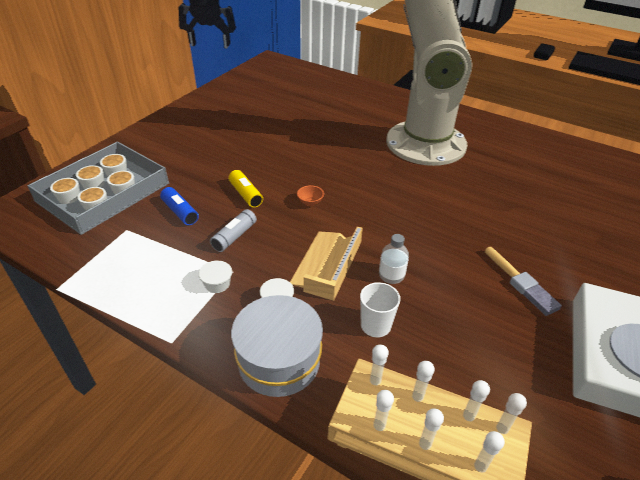

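```bash
python3 - <<'E'
from h import *
p=cv2.imread('pics/t1.png');d=np.load('pics/t1.npy')
c=p[160:340,220:460];cv2.imwrite('pics/c1.png',cv2.resize(c,(800,600),interpolation=cv2.INTER_CUBIC))
for k,(u,v) in dict(tubetop=(396,205),tubebot=(396,247),tubemid=(396,226),bowl=(365,308),pota=(371,172),potb=(316,183),cup=(236,204),bottle=(251,262),r1=(318,207),r2=(333,277),bench=(345,240)).items(): print(k,w('top',d,u,v).round(4))
E
```

```text
tubetop [ 0.6837 -0.2127  0.0389]
tubebot [ 0.5783 -0.2111  0.0423]
tubemid [ 0.6305 -0.2114  0.0442]
bowl [ 0.4251 -0.136   0.0073]
pota [ 0.7674 -0.151   0.0372]
potb [ 0.7393 -0.0127  0.0414]
cup [0.6911 0.192  0.0093]
bottle [0.5411 0.1415 0.1092]
r1 [ 0.6834 -0.0177  0.0034]
r2 [ 0.5039 -0.0553  0.0054]
bench [ 0.5984 -0.0866  0.0023]
```

View pics/c1.png

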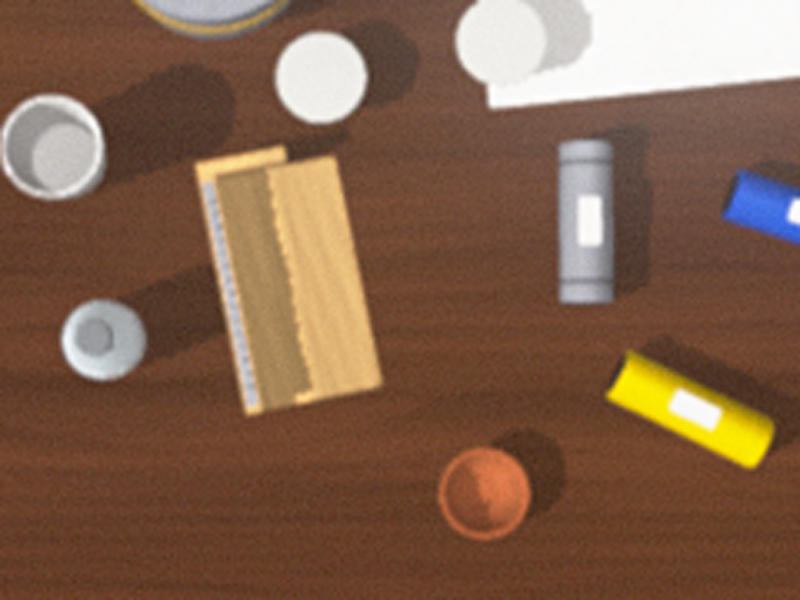

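```bash
cat > m.py <<'E'
from h import *
from scipy.optimize import least_squares
def cloud(n,d):
    c=camera_model(n);v,u=np.mgrid[:480,:640]
    P=np.stack([u,v,np.ones_like(u)],-1)@np.linalg.inv(c['K']).T*d[...,None]
    return (P-c['t'])@np.array(c['R'])
def torest(P,r):
    c,s=np.cos(r[2]),np.sin(r[2]);x,y=P[...,0]-r[0],P[...,1]-r[1]
    return c*x+s*y,-s*x+c*y
def tube(C,p,box):
    hsv=cv2.cvtColor(p,cv2.COLOR_RGB2HSV)
    m=(C[...,0]>box[0])&(C[...,0]<box[1])&(C[...,1]>box[2])&(C[...,1]<box[3])&(C[...,2]>.02)&(C[...,2]<.06)
    q=C[m][:,:2].astype(np.float32);(cx,cy),(a,b),_=r=cv2.minAreaRect(q)
    e,V=np.linalg.eigh(np.cov(q.T));v=V[:,1]*np.sign(V[0,1]);return q.mean(0),(cx,cy),(a,b),np.arctan2(v[1],v[0])
E
python3 - <<'E'
from m import *
p=cv2.imread('pics/t1.png')[:,:,::-1].copy();d=np.load('pics/t1.npy');C=cloud('top',d)
print('tube',tube(C,p,(.54,.73,-.26,-.17)))
P=C[(C[...,0]>.45)&(C[...,0]<.72)&(C[...,1]>-.12)&(C[...,1]<.12)]
ok=(np.hypot(P[:,0]-.5411,P[:,1]-.1415)>.06)&(np.hypot(P[:,0]-.74,P[:,1]+.0127)>.06)
P=P[ok];t=np.tan(np.radians(35))
def model(x,y):
    h=np.where(y<-15e-3,12.5e-3*(y+.067)/.052,.002+t*abs(y)); h=np.where(y>.025,.045,h)
    h=np.where((y<-.067)|(y>.037)|(x<-.09)|(x>.1),0,h)
    return np.where((x>.09)&(x<.1),np.where((y>-.03)&(y<.037),.045,0),h)
from scipy.optimize import minimize
f=lambda r:np.minimum(abs(model(*torest(P,r))-P[:,2]+r[3]),.015).mean()
b=min((minimize(f,[.58+a,.029+c,.206+g,0.002],method='Nelder-Mead',options=dict(initial_simplex=np.array([.58+a,.029+c,.206+g,.002])+np.vstack([np.zeros(4),np.diag([.01,.01,.05,.003])]))) for a in(-.008,.008) for c in(-.008,.008) for g in(-.04,.04)),key=lambda s:s.fun)
print(b.x,b.fun);r=b.x;np.save('rest.npy',r)
print(torest(np.array(tube(C,p,(.54,.73,-.26,-.17))[1]),r))
for n,u,v in(('blue',440,218),('yellow',406,270),('bowl',365,308)):print(n,torest(C[v,u],r))
o=get_obs();from scipy.spatial.transform import Rotation as R
print(R.from_rotvec(o['eef_rot']).as_matrix().round(3))
E
```

```text
tube (array([ 0.63252145, -0.2113461 ], dtype=float32), (0.6328495740890503, -0.21278327703475952), (0.03846919164061546, 0.11908445507287979), np.float64(-0.008256950643969885))
[0.58467831 0.02509335 0.2003832  0.00098003] 0.003970831813261623
(np.float64(-0.00014074606588609234), np.float64(-0.24270505083383845))
blue (np.float64(-0.004599911119616343), np.float64(-0.3532520256632568))
yellow (np.float64(-0.114585076523147), np.float64(-0.24468963599393917))
bowl (np.float64(-0.18841335478132115), np.float64(-0.12615003314941053))
[[ 0.911  0.413 -0.001]
 [ 0.413 -0.911  0.002]
 [-0.    -0.002 -1.   ]]
```

Request:
carry_out(
  series=[
    [[0, 0, 1], [0.6, 0.48, 0], 0.35],
    [[0, 0, 1], [0.6, 0.48, 0], 0.35],
    [[0, 0, 1], [0.6, 0.48, 0], 0.35],
    [[0, 0, 1], [0.6, 0.48, 0], 0.35],
    [[0, 0, 1], [0.6, 0.48, 0], 0.35],
    [[0, 0, 1], [0.6, 0.48, 0], 0.35],
    [[0, 0, 1], [0.6, 0.48, 0], 0.35],
    [[0, 0, 1], [0.6, 0.48, 0], 0.35],
    [[0, 0, 1], [0.6, 0.48, 0], 0.35],
    [[0, 0, 1], [0.6, 0.48, 0], 0.35],
    [[0, 0, 1], [0.6, 0.48, 0], 0.35],
    [[0, 0, 1], [0.6, 0.48, 0], 0.35],
  ],
)

```text
t: 1.3
ee_pos: [0.619, -0.2801, 0.2307]
eef_rot: [-2.323, -2.113, 0.001]
ft_force: [-0.1, -0.5, -0.2]
gripper_width: 0.0554
finger_force: 0.0
```

Request:
carry_out(
  series=[
    [[0, 0, 1], [0.3, 0.2, -0.8], 0.35],
    [[0, 0, 0], [0, 0, -1], 0.35],
    [[0, 0, 0], [0, 0, -1], 0.35],
    [[0, 0, 0], [0, 0, -0.8], 0.35],
    [[0, 0, 0], [0, 0, -0.5], 0.35],
    [[0, 0, 0], [0, 0, -0.3], 0.35],
    [[0, 0, 0], [0, 0, 0], 0.35],
  ],
)

```text
t: 2.0
ee_pos: [0.6316, -0.2706, 0.0086]
eef_rot: [-2.23, -2.207, 0.003]
ft_force: [0.3, 0.5, 0.2]
gripper_width: 0.0554
finger_force: 0.0
```

```bash
python3 - <<'E'
from m import *
p,d=snap('scene','pics/s2.png');cv2.imwrite('pics/c2.png',cv2.resize(p[120:300,120:360,::-1],(800,600)))
E
```

```text
(no output)
```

View pics/c2.png

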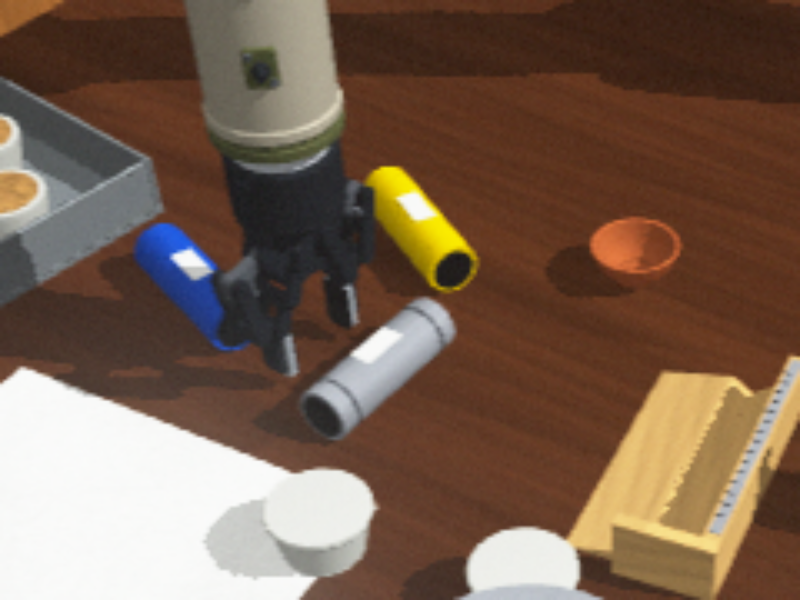

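Request:
carry_out(
  series=[
    [[0, 0, 0], [0, 0.2, 0], 0.35],
    [[0, 0, 0], [0, 0.16, 0], 0.35],
    [[0, 0, 0], [0, 0.16, 0], 0.35],
    [[0, 0, 0.1], [0, 0.16, 0], 0.35],
    [[0, 0, 0.2], [0, 0.16, 0], 0.35],
    [[0, 0, 0.3], [-0.01, 0.16, 0], 0.35],
    [[0, 0, 0.3], [-0.01, 0.16, 0], 0.35],
    [[0, 0, 0.3], [-0.02, 0.16, 0], 0.35],
    [[0, 0, 0.3], [-0.02, 0.16, 0], 0.35],
    [[0, 0, 0.3], [-0.03, 0.16, 0], 0.35],
  ],
)

```text
t: 3.05
ee_pos: [0.6286, -0.1885, 0.0112]
eef_rot: [-2.05, -2.38, 0.0]
ft_force: [0.9, -0.1, -0.2]
gripper_width: 0.0551
finger_force: 0.1
```

```bash
cat > k.py <<'E'
import sys
from m import *
p,d=snap('top',sys.argv[1]);cv2.imwrite(sys.argv[1][:-4]+'c.png',cv2.resize(p[160:340,220:460,::-1],(800,600)))
r=np.load('rest.npy');o=get_obs();print('tcp rest',torest(o['ee_pos'],r),o['ft_force'])
C=cloud('top',d);x,y=torest(C,r)
E
python3 k.py pics/t3.png
```

```text
tcp rest (np.float64(0.000868011050480566), np.float64(-0.2160813866024536)) [ 0.28977788  1.17324345 -0.62470857]
```

View pics/t3c.png

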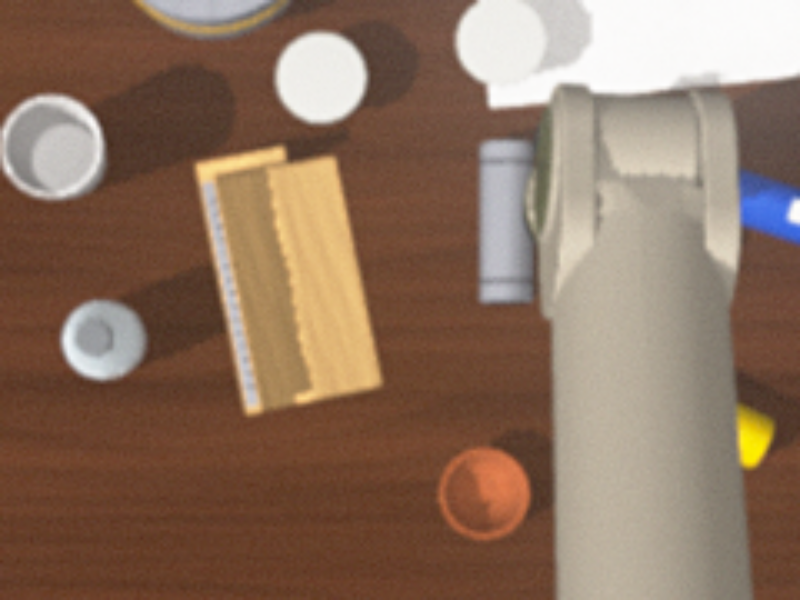

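Request:
carry_out(
  series=[
    [[0, 0, 0.3], [-0.03, 0.12, 0], 0.35],
    [[0, 0, 0.3], [-0.03, 0.12, 0], 0.35],
    [[0, 0, 0], [-0.03, 0.12, 0], 0.35],
    [[0, 0, 0], [-0.03, 0.14, 0], 0.35],
    [[0, 0, 0], [-0.03, 0.14, 0], 0.35],
    [[0, 0, 0], [-0.03, 0.14, 0], 0.35],
    [[0, 0, 0], [-0.03, 0.14, 0], 0.35],
    [[0, 0, 0], [-0.03, 0.14, 0], 0.35],
    [[0, 0, 0], [-0.03, 0.14, 0], 0.35],
  ],
)

```text
t: 4.0
ee_pos: [0.6151, -0.1285, 0.0113]
eef_rot: [-1.99, -2.431, 0.0]
ft_force: [-0.5, -1.2, -0.5]
gripper_width: 0.0556
finger_force: 0.1
```

```bash
python3 k.py pics/t4.png
```

```text
tcp rest (np.float64(-0.0005269326201997084), np.float64(-0.154802910038441)) [0.73019365 1.18340539 0.89289703]
```

View pics/t4c.png

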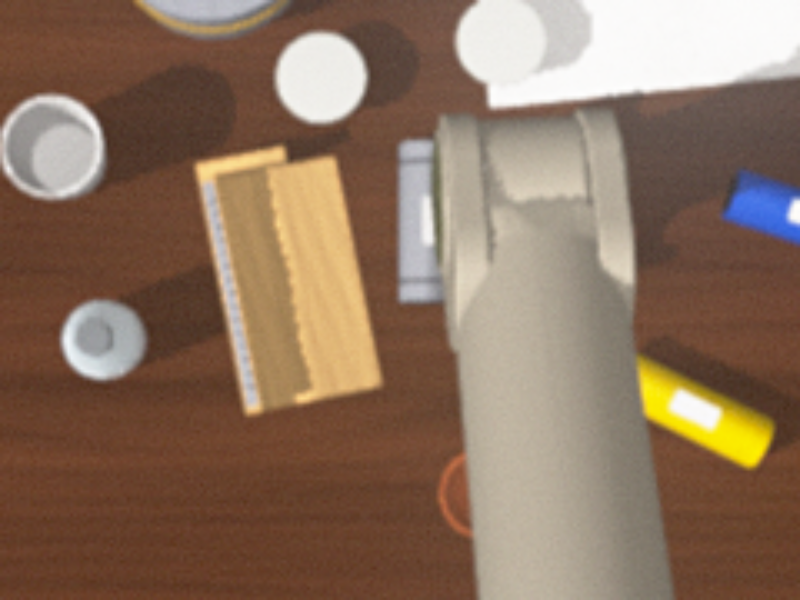

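Request:
carry_out(
  series=[
    [[0, 0, 0], [-0.02, 0.12, 0], 0.35],
    [[0, 0, 0], [-0.02, 0.12, 0], 0.35],
    [[0, 0, 0], [-0.02, 0.12, 0], 0.35],
    [[0, 0, 0], [-0.02, 0.12, 0], 0.35],
    [[0, 0, 0], [-0.02, 0.12, 0], 0.35],
    [[0, 0, 0], [-0.02, 0.12, 0], 0.35],
    [[0, 0, 0], [-0.02, 0.12, 0], 0.35],
    [[0, 0, 0], [-0.02, 0.12, 0], 0.35],
  ],
)

```text
t: 4.85
ee_pos: [0.6072, -0.0809, 0.0113]
eef_rot: [1.99, 2.431, -0.0]
ft_force: [0.4, -0.6, 1.0]
gripper_width: 0.0554
finger_force: 0.6
```

```bash
python3 k.py pics/t5.png
```

```text
tcp rest (np.float64(0.001170404918608866), np.float64(-0.10688756200952901)) [0.62340143 1.05031237 0.24316044]
```

View pics/t5c.png

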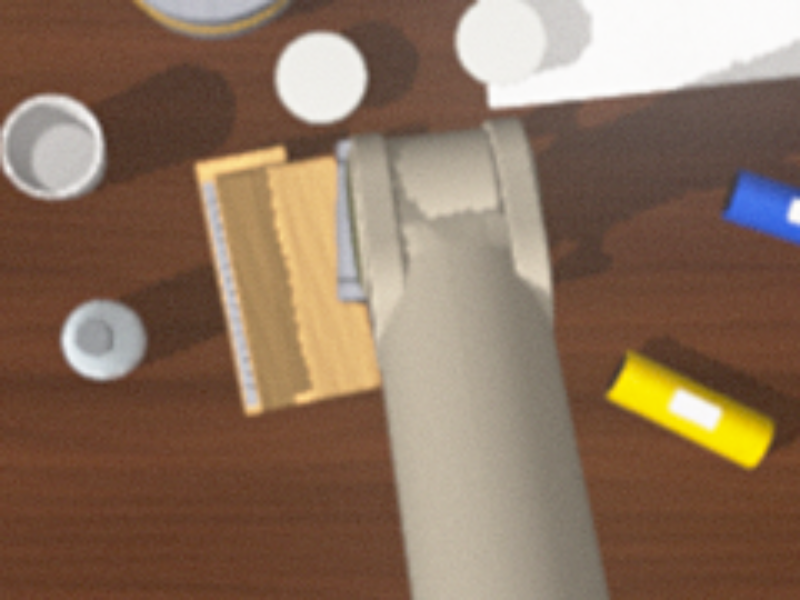

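Request:
carry_out(
  series=[
    [[0, 0, 0], [0.06, -0.3, 0], 0.35],
    [[0, 0, 0], [0.06, -0.3, 0.3], 0.35],
    [[0, 0, 0], [0, 0, 0.8], 1],
    [[0, 0, 0], [0, -0.8, 0.8], 1],
    [[0, 0, 0], [0, -1, 0.6], 1],
    [[0, 0, 0], [0, -1, 0], 1],
    [[0, 0, 0], [0, 0, 0], 1],
  ],
)

```text
t: 5.6
ee_pos: [0.6109, -0.2526, 0.1281]
eef_rot: [2.003, 2.414, -0.009]
ft_force: [-0.2, -0.5, -0.8]
gripper_width: 0.0001
finger_force: 0.0
```

```bash
cat >> k.py <<'E'
if len(sys.argv)>2:
    b=[float(a) for a in sys.argv[2].split(',')]
    t=tube(C,p,b);print(t,'rest',torest(np.array(t[1]),r),t[3]-r[2])
E
python3 k.py pics/t6.png .54,.73,-.1,-.035
```

```text
tcp rest (np.float64(-0.028074773115016494), np.float64(-0.272474355496385)) [-0.25647511  0.33605387 -0.49074702]
(array([ 0.6348395 , -0.06791782], dtype=float32), (0.6525129675865173, -0.06711889803409576), (0.15964211523532867, 0.05026054382324219), np.float64(0.04183796670856989)) rest (np.float64(0.04812293934983751), np.float64(-0.10386925925408294)) -0.15854523709088253
```

View pics/t6c.png

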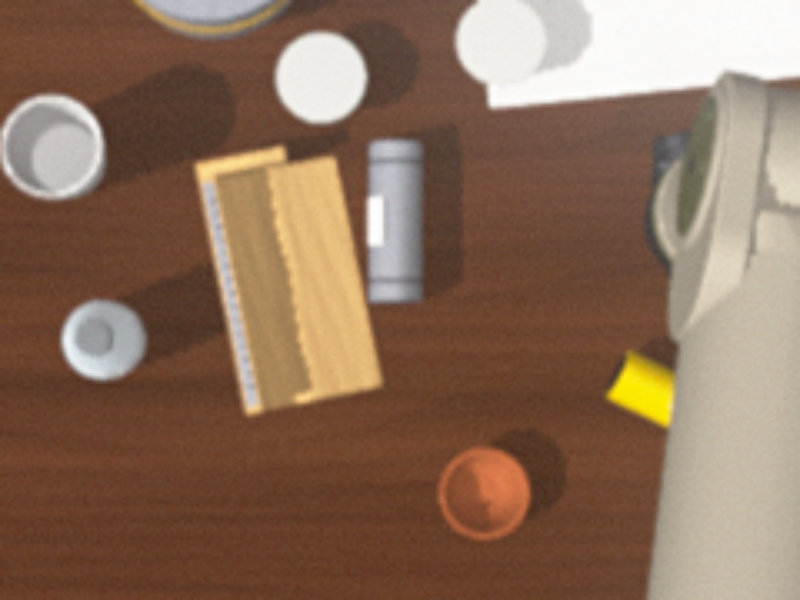

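```bash
cat > g.py <<'E'
import sys
from m import *
# gray tube via low saturation, centre/yaw
def find(f,box=(.52,.705,-.21,.06)):
    p,d=snap('top',f);C=cloud('top',d);s=cv2.cvtColor(p,cv2.COLOR_RGB2HSV)
    m=(s[...,1]<70)&(C[...,0]>box[0])&(C[...,0]<box[1])&(C[...,1]>box[2])&(C[...,1]<box[3])&(C[...,2]>.018)&(C[...,2]<.065)
    m=cv2.morphologyEx(m.astype(np.uint8),cv2.MORPH_OPEN,np.ones((3,3)))
    n,l,st,_=cv2.connectedComponentsWithStats(m);k=1+st[1:,4].argmax()
    q=C[l==k][:,:2].astype(np.float32);r=cv2.minAreaRect(q);e,V=np.linalg.eigh(np.cov(q.T));v=V[:,1]*np.sign(V[0,1])
    R=np.load('rest.npy');a=np.arctan2(v[1],v[0]);o=get_obs()
    print(o['t'],'c',np.round(r[0],4),np.round(r[1],3),'yaw',a.round(3),'rest',np.round(torest(np.array(r[0]),R),4),(a-R[2]).round(3),'tcp',np.round(torest(o['ee_pos'],R),4))
    return p
if __name__=='__main__':
    for i in range(int(sys.argv[2])): p=find(sys.argv[1])
    cv2.imwrite(sys.argv[1][:-4]+'c.png',cv2.resize(p[160:340,220:460,::-1],(800,600)))
E
python3 g.py pics/t7.png 3
```

```text
5.7 c [ 0.6333 -0.0691] [0.038 0.119] yaw -0.004 rest [ 0.0289 -0.102 ] -0.204 tcp [-0.0266 -0.2686]
5.75 c [ 0.6336 -0.0691] [0.038 0.12 ] yaw 0.005 rest [ 0.0292 -0.1021] -0.195 tcp [-0.0256 -0.2661]
5.8 c [ 0.6335 -0.0691] [0.038 0.12 ] yaw -0.006 rest [ 0.0291 -0.102 ] -0.207 tcp [-0.0249 -0.2646]
```

Request:
carry_out(
  series=[
    [[0, 0, -0.6], [0.53, 0.84, 0], 1],
    [[0, 0, -0.6], [0.53, 0.84, 0], 1],
    [[0, 0, -0.6], [0.53, 0.84, 0], 1],
    [[0, 0, -0.5], [0.53, 0.84, 0], 1],
    [[0, 0, 0], [0, 0, 0], 1],
    [[0, 0, 0], [0, 0, 0], 1],
    [[0, 0, 0], [0, 0, 0], 1],
  ],
)

```text
t: 6.5
ee_pos: [0.7189, -0.0715, 0.127]
eef_rot: [-2.222, -2.22, 0.002]
ft_force: [0.3, -0.4, 0.9]
gripper_width: 0.0001
finger_force: 0.0
```

Request:
carry_out(
  series=[
    [[0, 0, 0], [0.04, 0, -0.7], 1],
    [[0, 0, 0], [0, 0, -0.8], 1],
    [[0, 0, 0], [0, 0, -0.5], 1],
    [[0, 0, 0], [0, 0, -0.24], 1],
    [[0, 0, 0], [-0.12, 0, 0], 1],
    [[0, 0, 0], [-0.12, 0, 0], 1],
    [[0, 0, 0], [-0.12, 0, 0], 1],
    [[0, 0, 0], [-0.12, 0, 0], 1],
    [[0, 0, 0], [-0.12, 0, 0], 1],
    [[0, 0, 0], [-0.12, 0, 0], 1],
    [[0, 0, 0], [-0.12, 0, 0], 1],
    [[0, 0, 0], [-0.12, 0, 0], 1],
  ],
)

```text
t: 7.7
ee_pos: [0.6728, -0.0714, 0.0155]
eef_rot: [2.223, 2.219, 0.0]
ft_force: [1.5, -0.3, 1.1]
gripper_width: 0.0002
finger_force: 1.1
```

```bash
python3 g.py pics/t8.png 2
```

```text
7.75 c [0.5628 0.0531] [0.064 0.009] yaw 0.181 rest [-0.0158  0.0318] -0.019 tcp [ 0.0662 -0.112 ]
7.8 c [0.558  0.0523] [0.069 0.01 ] yaw 0.191 rest [-0.0208  0.032 ] -0.01 tcp [ 0.0663 -0.112 ]
```

View pics/t8c.png

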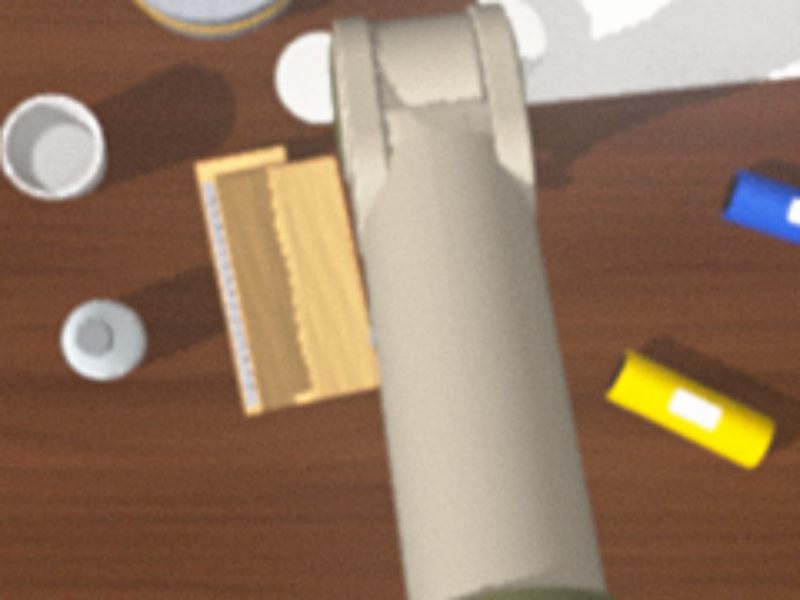

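Request:
carry_out(
  series=[
    [[0, 0, 0], [0.2, 0, 0], 1],
    [[0, 0, 0], [0.1, 0, 0.7], 1],
    [[0, 0, 0], [0, 0, 1], 0.35],
    [[0, 0, 0], [0, -1, 0.5], 0.35],
    [[0, 0, 0], [0, -1, 0], 0.35],
    [[0, 0, 0], [0, -1, 0], 0.35],
    [[0, 0, 0], [0, -0.5, 0], 0.35],
    [[0, 0, 0], [0, 0, 0], 0.35],
    [[0, 0, 0], [0, 0, 0], 0.35],
  ],
)

```text
t: 8.7
ee_pos: [0.6875, -0.2414, 0.1217]
eef_rot: [-2.223, -2.216, 0.001]
ft_force: [0.5, 0.8, -0.7]
gripper_width: 0.0555
finger_force: 0.0
```

```bash
python3 g.py pics/t9.png 2
```

```text
8.75 c [ 0.6007 -0.069 ] [0.038 0.118] yaw -0.004 rest [-0.0031 -0.0954] -0.204 tcp [ 0.0486 -0.28  ]
8.8 c [ 0.6008 -0.0689] [0.038 0.119] yaw -0.006 rest [-0.0029 -0.0953] -0.206 tcp [ 0.049  -0.2792]
```

Request:
carry_out(
  series=[
    [[0, 0, 0.8], [-0.37, 0.66, 0], 0.35],
    [[0, 0, 0.8], [-0.37, 0.66, 0], 0.35],
    [[0, 0, 0.75], [-0.37, 0.66, 0], 0.35],
    [[0, 0, 0], [0, 0, -0.7], 0.35],
    [[0, 0, 0], [0, 0, -0.7], 0.35],
    [[0, 0, 0], [0, 0, -0.5], 0.35],
    [[0, 0, 0], [0, 0, -0.33], 0.35],
    [[0, 0, 0], [0, 0, 0], 0.35],
    [[0, 0, 0], [0, 0, 0], 0.35],
  ],
)

```text
t: 9.7
ee_pos: [0.6334, -0.1413, 0.0121]
eef_rot: [1.983, 2.436, 0.001]
ft_force: [-0.3, -1.0, 0.0]
gripper_width: 0.0556
finger_force: 0.0
```

```bash
python3 g.py pics/t10.png 1
```

```text
9.75 c [ 0.6009 -0.069 ] [0.038 0.119] yaw -0.009 rest [-0.0028 -0.0954] -0.21 tcp [ 0.0151 -0.1732]
```

Request:
carry_out(
  series=[
    [[0, 0, 0], [-0.03, 0.16, 0], 0.35],
    [[0, 0, 0], [-0.03, 0.16, 0], 0.35],
    [[0, 0, 0], [-0.03, 0.16, 0], 0.35],
    [[0, 0, 0], [-0.02, 0.1, 0], 0.35],
    [[0, 0, 0], [-0.02, 0.08, 0], 0.35],
    [[0, 0, 0], [-0.02, 0.08, 0], 0.35],
    [[0, 0, 0], [-0.02, 0.08, 0], 0.35],
    [[0, 0, 0], [-0.02, 0.08, 0], 0.35],
    [[0, 0, 0], [-0.02, 0.08, 0], 0.35],
    [[0, 0, 0], [-0.02, 0.08, 0], 0.35],
    [[0, 0, 0], [-0.02, 0.08, 0], 0.35],
    [[0, 0, 0], [-0.02, 0.08, 0], 0.35],
  ],
)

```text
t: 10.95
ee_pos: [0.6192, -0.0811, 0.0113]
eef_rot: [1.985, 2.435, -0.0]
ft_force: [0.2, -1.3, -0.1]
gripper_width: 0.0558
finger_force: 0.5
```

Request:
carry_out(
  series=[
    [[0, 0, 0], [-0.02, 0.08, 0], 0.35],
    [[0, 0, 0], [-0.02, 0.08, 0], 0.35],
    [[0, 0, 0], [-0.02, 0.08, 0], 0.35],
    [[0, 0, 0], [0, 0, 0], 0.35],
    [[0, 0, 0], [0, 0, 0], 0.35],
  ],
)

```text
t: 11.45
ee_pos: [0.616, -0.0688, 0.0111]
eef_rot: [-1.984, -2.436, 0.0]
ft_force: [-0.5, 0.2, 0.1]
gripper_width: 0.0556
finger_force: 0.1
```

```bash
python3 g.py pics/t11.png 2; python3 -c "
import cv2
p=cv2.imread('pics/t11.png')[180:300,250:410];s=cv2.imread('pics/s1.png')
cv2.imwrite('pics/c11.png',cv2.resize(p,(800,600)))"
```

```text
11.5 c [ 0.5845 -0.0258] [0.022 0.086] yaw 0.13 rest [-0.0103 -0.0499] -0.07 tcp [ 0.012  -0.0985]
11.55 c [ 0.5856 -0.0255] [0.088 0.022] yaw 0.136 rest [-0.0092 -0.0498] -0.064 tcp [ 0.012  -0.0986]
```

View pics/c11.png

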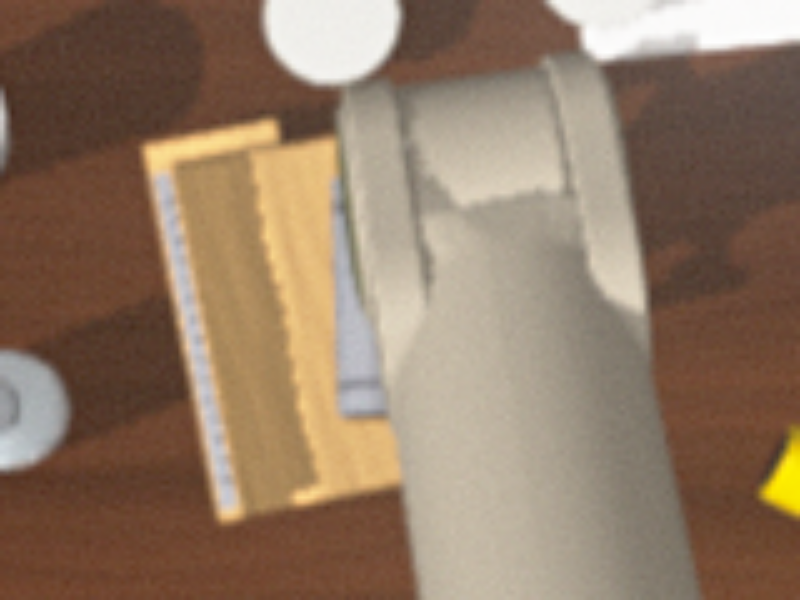

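Request:
carry_out(
  series=[
    [[0, 0, 0], [-0.01, 0.06, 0], 0.35],
    [[0, 0, 0], [-0.01, 0.06, 0], 0.35],
    [[0, 0, 0], [-0.01, 0.06, 0.02], 0.35],
    [[0, 0, 0], [-0.01, 0.06, 0.02], 0.35],
    [[0, 0, 0], [-0.01, 0.06, 0.02], 0.35],
    [[0, 0, 0], [-0.01, 0.06, 0.02], 0.35],
    [[0, 0, 0], [0, 0, 0], 0.35],
    [[0, 0, 0], [0, 0, 0], 0.35],
  ],
)

```text
t: 12.35
ee_pos: [0.6131, -0.0508, 0.0152]
eef_rot: [-1.984, -2.435, -0.0]
ft_force: [1.4, -1.8, 1.8]
gripper_width: 0.0555
finger_force: 0.9
```

```bash
python3 g.py pics/t12.png 1; python3 - <<'E'
from m import *
# left-edge line of visible tube: gray pixels on ramp, leftmost per row
p=cv2.imread('pics/t12.png');C=cloud('top',np.load('pics/t12.npy'));r=np.load('rest.npy')
s=cv2.cvtColor(p,cv2.COLOR_BGR2HSV)
for v in range(212,268,5):
    u=[u for u in range(300,345) if s[v,u,1]<70 and C[v,u,2]<.07 and C[v,u,2]>.01]
    if u: X=C[v,u[0]+1];print(v,u[0],u[-1],np.round(torest(X,r),4),X[2].round(3))
E
```

```text
12.4 c [0.5566 0.0518] [0.072 0.009] yaw 0.191 rest [-0.0222  0.0317] -0.009 tcp [ 0.0127 -0.0801]
247 314 315 [-0.012 -0.033] 0.03
252 315 316 [-0.025  -0.0329] 0.035
257 317 317 [-0.0476 -0.0312] 0.437
262 317 318 [-0.0504 -0.0328] 0.034
```

Request:
carry_out(
  series=[
    [[0, 0, 0], [-0.02, 0.08, 0.02], 0.35],
    [[0, 0, 0], [-0.02, 0.08, 0.02], 0.35],
    [[0, 0, 0], [-0.02, 0.08, 0.02], 0.35],
    [[0, 0, 0], [-0.02, 0.08, 0.02], 0.35],
    [[0, 0, 0], [-0.01, 0.08, 0.02], 0.35],
    [[0, 0, 0], [-0.02, 0.08, 0.02], 0.35],
    [[0, 0, 0], [-0.02, 0.08, 0.02], 0.35],
    [[0, 0, 0], [-0.01, 0.08, 0.02], 0.35],
    [[0, 0, 0], [-0.02, 0.08, 0.02], 0.35],
    [[0, 0, 0], [-0.02, 0.06, 0], 0.35],
    [[0, 0, 0], [0, 0, 0], 0.35],
  ],
)

```text
t: 13.5
ee_pos: [0.6036, -0.0104, 0.0239]
eef_rot: [-1.981, -2.436, -0.0]
ft_force: [-0.4, 0.8, 0.1]
gripper_width: 0.0554
finger_force: 0.0
```

```bash
python3 g.py pics/t13.png 1; python3 - <<'E'
from m import *
p=cv2.imread('pics/t13.png');C=cloud('top',np.load('pics/t13.npy'));r=np.load('rest.npy')
s=cv2.cvtColor(p,cv2.COLOR_BGR2HSV)
for v in range(207,278,5):
    u=[u for u in range(290,330) if s[v,u,1]<70 and C[v,u,2]<.07 and C[v,u,2]>.01]
    if u: X=C[v,u[0]+1];print(v,u[0],u[-1],np.round(torest(X,r),4),X[2].round(3))
E
```

```text
13.55 c [0.5578 0.0517] [0.074 0.009] yaw 0.186 rest [-0.0211  0.0314] -0.014 tcp [ 0.0115 -0.0392]
247 290 290 [-0.0006  0.0254] 0.044
252 290 294 [-0.0127  0.0279] 0.044
257 290 292 [-0.0251  0.0302] 0.05
262 290 297 [-0.0372  0.0326] 0.051
267 291 298 [-0.0497  0.033 ] 0.042
272 292 295 [-0.0624  0.0327] 0.052
277 293 301 [-0.0749  0.0331] 0.042
```

Request:
carry_out(
  series=[
    [[0, 0, 0], [0.06, -0.3, 0.1], 1],
    [[0, 0, 0], [0.06, -0.3, 0.6], 1],
    [[0, 0, 0], [0, -0.5, 1], 1],
    [[0, 0, 0], [0, -1, 0.4], 1],
    [[0, 0, 0], [0, -1, 0], 1],
    [[0, 0, 0], [0, -0.6, 0], 1],
    [[0, 0, 0], [0, 0, 0], 1],
    [[0, 0, 0], [0, 0, 0], 1],
  ],
)

```text
t: 14.35
ee_pos: [0.6097, -0.1932, 0.1225]
eef_rot: [-1.989, -2.432, 0.0]
ft_force: [0.2, 0.6, 0.1]
gripper_width: 0.0001
finger_force: 0.0
```

```bash
python3 g.py pics/t14.png 2
```

```text
14.4 c [0.5867 0.0258] [0.12 0.04] yaw 0.197 rest [0.0021 0.0003] -0.003 tcp [-0.0181 -0.217 ]
14.45 c [0.5869 0.0257] [0.121 0.04 ] yaw 0.198 rest [0.0023 0.0002] -0.002 tcp [-0.0177 -0.2158]
```

View pics/t14c.png

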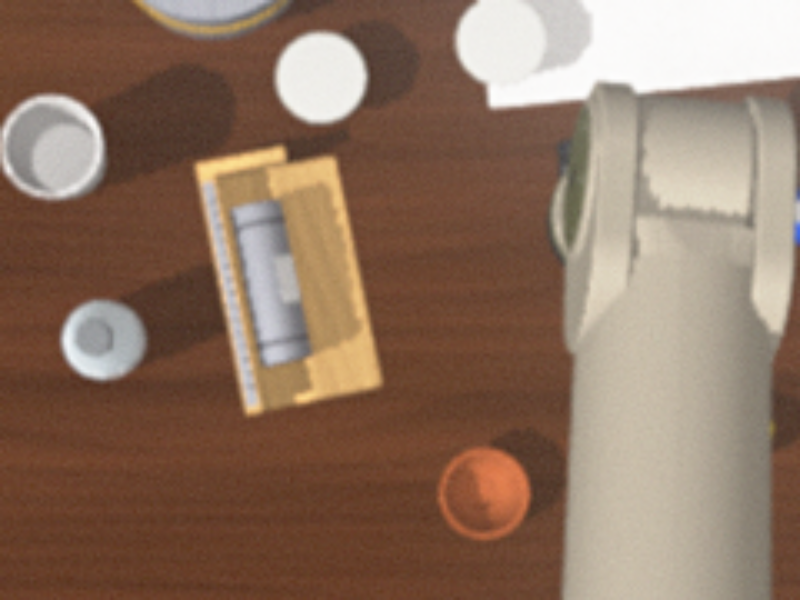

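Request:
carry_out(
  series=[
    [[0, 0, 0], [-0.6, 0.98, 0], 1],
    [[0, 0, 0], [-0.6, 0.98, 0], 1],
    [[0, 0, 0], [-0.6, 0.98, 0], 1],
    [[0, 0, 0], [-0.6, 0.98, 0], 1],
    [[0, 0, 0], [0, 0, 0], 1],
    [[0, 0, 0], [0, 0, 0], 1],
    [[0, 0, 0], [0, 0, 0], 1],
  ],
)

```text
t: 15.15
ee_pos: [0.5062, -0.0205, 0.1228]
eef_rot: [1.983, 2.435, 0.0]
ft_force: [0.6, -0.7, 1.1]
gripper_width: -0.0003
finger_force: 0.0
```

```bash
python3 g.py pics/t15.png 1
```

```text
15.2 c [0.6046 0.0295] [0.083 0.04 ] yaw 0.25 rest [0.0204 0.0004] 0.05 tcp [-0.086  -0.0296]
```

Request:
carry_out(
  series=[
    [[0, 0, 0], [-0.14, 0.26, 0], 1],
    [[0, 0, 0], [-0.14, 0.26, 0], 1],
    [[0, 0, 0], [0, 0, -0.3], 1],
    [[0, 0, 0], [0, 0, -0.3], 1],
    [[0, 0, 0], [0, 0, 0], 1],
  ],
)

```text
t: 15.7
ee_pos: [0.4899, 0.0067, 0.0908]
eef_rot: [-1.981, -2.434, 0.003]
ft_force: [0.4, -0.4, -0.8]
gripper_width: -0.0002
finger_force: 0.0
```

```bash
python3 g.py pics/t16.png 1; python3 -c "
from h import *
print(get_obs()['ee_pos'])"
```

```text
15.75 c [0.5971 0.0281] [0.1  0.04] yaw 0.231 rest [0.0128 0.0005] 0.031 tcp [-0.0958  0.0005]
[0.49065167 0.00655298 0.09188073]
```

Request:
carry_out(
  series=[
    [[0, 0, 0], [0, 0, -0.6], 1],
    [[0, 0, 0], [0, 0, -0.5], 1],
    [[0, 0, 0], [0, 0, -0.28], 1],
    [[0, 0, 0], [0, 0, 0], 1],
    [[0, 0, 0], [0.12, 0.024, 0], 1],
    [[0, 0, 0], [0.12, 0.024, 0], 1],
    [[0, 0, 0], [0.12, 0.024, 0], 1],
    [[0, 0, 0], [0.1, 0.02, 0], 1],
    [[0, 0, 0], [0.1, 0.02, 0], 1],
    [[0, 0, 0], [0.1, 0.02, 0], 1],
    [[0, 0, 0], [0.1, 0.02, 0], 1],
    [[0, 0, 0], [0, 0, 0], 1],
  ],
)

```text
t: 16.95
ee_pos: [0.5307, 0.0135, 0.0236]
eef_rot: [1.984, 2.435, 0.001]
ft_force: [-0.7, 0.0, 0.2]
gripper_width: -0.0002
finger_force: 0.0
```

```bash
python3 g.py pics/t17.png 1
```

```text
17.0 c [0.6314 0.0349] [0.068 0.04 ] yaw 0.201 rest [0.0477 0.0003] 0.001 tcp [-0.0554 -0.0005]
```

Request:
carry_out(
  series=[
    [[0, 0, 0], [0.06, 0.012, 0], 1],
    [[0, 0, 0], [0.06, 0.012, 0], 1],
    [[0, 0, 0], [0.06, 0.012, 0], 1],
    [[0, 0, 0], [0.04, 0.01, 0], 1],
    [[0, 0, 0], [0, 0, 0], 1],
    [[0, 0, 0], [0, 0, 0], 1],
  ],
)

```text
t: 17.6
ee_pos: [0.5394, 0.0152, 0.0231]
eef_rot: [-1.983, -2.434, 0.004]
ft_force: [-7.0, -1.2, 3.9]
gripper_width: 0.0001
finger_force: 3.9
```

Request:
carry_out(
  series=[
    [[0, 0, 0], [0.03, 0.006, 0], 1],
    [[0, 0, 0], [0, 0, 0], 1],
  ],
)

```text
t: 17.8
ee_pos: [0.5395, 0.0152, 0.0229]
eef_rot: [-1.982, -2.432, 0.008]
ft_force: [-13.6, -2.4, 9.8]
gripper_width: -0.0002
finger_force: 7.1
```

Request:
carry_out(
  series=[
    [[0, 0, 0], [0.03, 0.006, 0], 1],
    [[0, 0, 0], [0, 0, 0], 1],
  ],
)

```text
t: 18.0
ee_pos: [0.5395, 0.0152, 0.0226]
eef_rot: [-1.981, -2.431, 0.011]
ft_force: [-20.0, -3.9, 14.2]
gripper_width: 0.0004
finger_force: 10.1
```

Request:
carry_out(
  series=[
    [[0, 0, 0], [-0.06, -0.012, 0], 1],
    [[0, 0, 0], [-0.08, -0.016, 0], 1],
    [[0, 0, 0], [-0.2, -0.04, 0], 1],
    [[0, 0, 0], [-0.4, -0.08, 0.2], 1],
    [[0, 0, 0], [0, 0, 0.8], 1],
    [[0, 0, 0], [0, 0, 1], 1],
    [[0, 0, 0], [0.2, -1, 0], 1],
    [[0, 0, 0], [0.2, -1, 0], 1],
    [[0, 0, 0], [0.2, -1, 0], 1],
    [[0, 0, 0], [0.2, -1, 0], 1],
    [[0, 0, 0], [0, 0, 0], 1],
    [[0, 0, 0], [0, 0, 0], 1],
  ],
)

```text
t: 19.2
ee_pos: [0.5456, -0.1888, 0.1232]
eef_rot: [-1.988, -2.432, -0.0]
ft_force: [0.5, 0.8, -0.7]
gripper_width: 0.0001
finger_force: 0.0
```

```bash
python3 g.py pics/t18.png 2
```

```text
19.25 c [0.6131 0.031 ] [0.12  0.039] yaw 0.196 rest [0.029  0.0001] -0.005 tcp [-0.0803 -0.1999]
19.3 c [0.6128 0.0311] [0.119 0.039] yaw 0.196 rest [0.0288 0.0002] -0.005 tcp [-0.0799 -0.1989]
```

View pics/t18c.png

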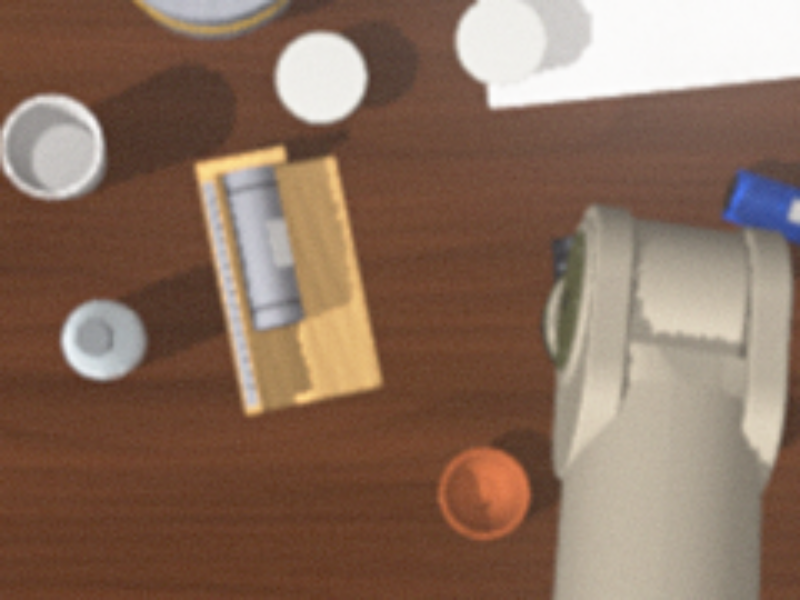

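The tube is seated against the stop and the pots, cup, bottle and bowl in view are where they were.

```bash
python3 -c "
from station import *
print(finish_job())"
```

```text
the job is handed in; nothing more can be done
None
```

The tube was rolled up the ramp into the groove and pushed against the end stop. The last picture showed it seated there with the arm clear, and I handed the job in at about 19 s; no verdict came back.

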